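# Brighten the microscope lamp by four clicks

## Task

Turn the click-stop brightness dial on the microscope's lamp supply up (clockwise, seen from above) by exactly four clicks from where it stands, never going on to a fifth, by pushing the side of its finger bar with a fingertip; do not pinch the bar. Then, with the dial set, press the green start button fully down with a fingertip and let it come back up. Leave the slide box, the oil bottle and the sample jar standing where they are.

Things in the scene. Friction and masses are not known exactly. Their poses are not given: they have to be found in the camera images.
- lamp_box: the lamp supply: a white box 170 x 240 x 70 mm (its x, y, z) fixed on the bench; origin at the centre of its underside, z up. On its top: the dial, centred at x 0, y +55 mm, and the green button, centred at x 0, y -75 mm. Ten small blue dots around the dial, growing clockwise, mark the click positions
- dial (a joint): dial angle, rad, growing clockwise from above; at 0 the pointer end stands 135 degrees counter-clockwise from the box's +x. Ten click positions 0.5236 rad (30 deg) apart; starts at rest in one of the lowest five. Leaving a click takes up to 0.09 N m (3 N at 30 mm from the axis), damping 0.04 N m s/rad; past halfway it snaps into the next by itself and holds there. Stops 0.12 rad beyond the ends
- dial_axis (a point): on the dial's vertical axis at the top face of its grey disc (84 mm diameter), 84 mm above the bench. On the disc, centred on the axis, stands the black finger bar: 76 mm long, 14 mm wide, 24 mm tall (upright sides up to 21 mm above the disc, then a ridge 6 mm wide); a white line along half its top marks the pointer end. Axes as the lamp box
- dial_tip (a point): the pointer end of the finger bar, at the top of its end face: 38 mm from the axis, 24 mm above the disc. It turns with the dial; its x axis points outward along the bar, z up. The bar's side that looks along +y, pushed near the pointer end, or the opposite side pushed near the tail end, drives the dial clockwise (up)
- start (a joint): travel of the green button in m: 0 up, 0.006 fully down; a spring brings it back, fully down takes 5 N
- start_top (a point): centre of the top face of the green button (28 mm diameter, round, in a black collar of 44 mm), 92 mm above the bench; it is pressed straight down and the face ends 4 mm above the collar when fully down
- slide_box: closed blue box of microscope slides, 87 x 102 x 34 mm, loose; origin at the centre of its underside. To be left alone
- oil_bottle: small amber bottle with black cap, 36 mm diameter, 75 mm tall, loose; origin at the centre of its underside. To be left alone
- sample_jar: white sample jar with red cap, 52 mm diameter, 60 mm tall, loose; origin at the centre of its underside. To be left alone

How it is judged:
On the way, in this order (a step that is already met when the one before it is completed fails the run):
1. the dial rests four clicks up from its start (distance of dial_tip from where it was at the start of the episode between 0.063 and 0.0684 m and velocity of joint dial between -0.15 and 0.15 rad/s), for 0.3 s.
2. the green button is pressed fully down (value of joint start above 0.0045 m and contact force between the fingers and start above 0.5 N), for 0.05 s.
At the end, for the whole second after the job is handed in: the dial rests in the click position four above its start (within about 8 degrees), the green button has been pressed (4.5 mm or more) after that and is up again, and the slide box, oil bottle and sample jar stand within 15 mm of where they were (distance of dial_tip from where it was at the start of the episode between 0.063 and 0.0684 m and velocity of joint dial between -0.1 and 0.1 rad/s and value of joint start below 0.0015 m and distance of each of slide_box, oil_bottle, sample_jar from where it was at the start of the episode below 0.015 m); the robot touches nothing.
It fails at once if the dial goes on towards a fifth click (more than 4.6 clicks from its start) (distance of dial_tip from where it was at the start of the episode above 0.071 m).
It fails at once if the finger bar is pinched: both of its sides pressed by the fingers at once (contact force between the fingers and dial_c2 above 0.5 N and contact force between the fingers and dial_c3 above 0.5 N).
It fails at once if a bystander is lifted, tipped or pushed away (distance of any of slide_box, oil_bottle, sample_jar from where it was at the start of the episode above 0.02 m or angle between any of slide_box, oil_bottle, sample_jar's own z axis and vertical above 0.3 rad).
It also fails if it takes over 53 s, if anything falls off the work surface, if the arm or the gripper's body presses on something with over 40 N, if the wrist force passes 120 N, or if a joint passes its speed limit or range.

## Robot

A 6-joint arm with a two-finger parallel gripper is mounted at the origin on the work surface. World frame = base frame: x ahead of the robot, y to its left, z up, the work surface at z = 0. Lengths are in m, angles in rad, forces in N, time in s.
With the tool pointing down it reaches from about 0.35 to 0.95 m from the base axis. Payload 17.4 kg.
Tool frame: the origin (TCP) lies at the very end of the fingers, on their centre line; the grasp point (between the pads) lies 19 mm behind it (manip.pinch_z is the distance from the TCP to the grasp point, in m); z points along the fingers, y is the line along which they close (so a half turn about z gives the same grasp; the last joint's range is limited). The gripper opens to 93 mm and grips with 3 to 60 N. Pads are 15 mm wide; open, the fingers measure 128 mm over their backs; the gripper's body (75 mm by 188 mm) begins 65 mm behind the grasp point.
Start: joints at [-1.272, 0.116, 1.442, -0, 1.584, -0.038], TCP at [0.223, -0.637, 0.219] pointing down, gripper open.
Joint ranges: [-2.83, 2.83], [-0.83, 2.19], [0.07, 2.5], [-1.14, 4.28], [0.01, 3], [-2.97, 2.97]. Speed limits (rad/s): [1.89, 1.89, 2.22, 3.14, 3.14, 3.14].

## Interface

Orientations are given as a 3x3 rotation matrix whose columns are the frame's x, y, z axes.
In Python, from rig import manip gives the robot as it stands. The module is installed in compiled form; this text tells all that it offers. Calls block until the motion is done:
- manip.move_pose(position, orientation): joint-space move of the TCP to a pose.
- manip.movel(position, frame=None, rate=0.15): straight line of the TCP; frame=None keeps the orientation; rate is the mean speed in m/s.
- manip.move_joints(angles): joint-space move.
- manip.set_gripper(opening, grasp_force=None): finger opening in m; grasp_force is the grip in N (None keeps the last); returns when the fingers have stopped.
- manip.wait(seconds).
- manip.inverse_kinematics(position, orientation): joint angles nearest the present ones, or None.
- manip.state(): the state.
- manip.capture(name): name is "scene" or "top"; returns a dict with "frame" (384x512x3 uint8, red, green, blue), "depth" (384x512 float32, m along the optical axis (not along the pixel's ray), 0 where there is no reading), "camera_matrix" (3x3 intrinsics, pixels), "dist_coeffs" ([k1, k2, p1, p2, k3] as OpenCV has them; the pictures are not rectified), "rvec" (rotation vector, rad) and "tvec" (3), from world to camera coordinates, as OpenCV has them. Camera axes: x right, y down, z forward; pixel columns grow to the right and rows downward; lengths in m; the calibration is good to about 2 mm. A picture is of the moment at which its call begins.
A pose or a line that the arm cannot do raises manip.MotionError and nothing moves.
- manip.close_job(): hands the job in; it is judged then, once.
The state is a dict: "t": time; "q": joint angles; "joint_vel": joint speeds; "joint_efforts": joint torques, N m; "tcp_pos": TCP position; "eef_rot": TCP orientation; "force": force on the tool from outside, world axes, zero at the start; "ft_torque": the same for the moment, N m; "width": finger opening in m; "finger_force": force on a finger pad.
Only numpy, scipy, OpenCV 4.12 (cv2) and the standard library are available. Lean on these libraries where they do the work, as an engineer would, in place of code of your own. Each camera call takes 0.05 s, during which the arm holds its last target. There are 200 camera calls.

## Working session

There is one attempt and no reset: what is moved stays moved. The work goes in short steps, each a Python script; the robot and the scene stay as the last script left them, time stands still between calls to the robot, and variables do not carry over. Pictures are saved under pics/ and viewed, at most 10 in all, crops included, and the job is handed in when it is done.

```bash
mkdir -p pics; ls
python3 - <<'E'
from rig import manip
import cv2,numpy as np
for n in("scene","top"):
    c=manip.capture(n); np.savez(f"pics/{n}0.npz",**c)
    cv2.imwrite(f"pics/{n}0.png",c["frame"][:,:,::-1])
    R=cv2.Rodrigues(np.array(c["rvec"]))[0]; print(n,-R.T@np.array(c["tvec"]).ravel(),R[2],c["camera_matrix"][0][0],c["dist_coeffs"])
s=manip.state();print(s["t"],s["force"],s["eef_rot"],manip.pinch_z)
E
```

```text
pics
scene [ 1.41596586 -0.10294237  0.64120629] [-0.80208698  0.18732786 -0.56706679] 444.18046082112323 [-0.17616941  0.          0.          0.          0.        ]
top [0.50719643 0.053134   1.22472609] [ 0.09788978  0.01480471 -0.99508714] 497.17419841610683 [-0.18064568  0.          0.          0.          0.        ]
0.1 [-0.80534173  0.23267087 -0.19926541] [[ 9.43838473e-01  3.30407073e-01 -3.21460515e-04]
 [ 3.30407227e-01 -9.43837909e-01  1.03252244e-03]
 [ 3.77460958e-05 -1.08074728e-03 -9.99999415e-01]] 0.0188
```

View pics/top0.png

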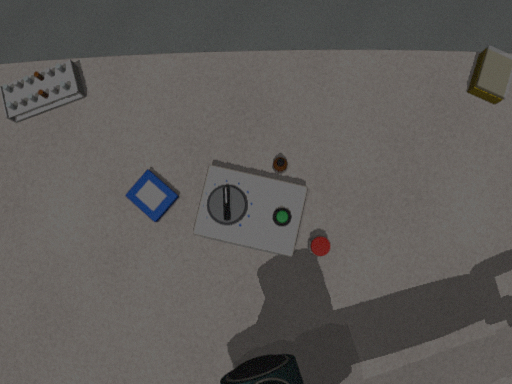

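View pics/scene0.png

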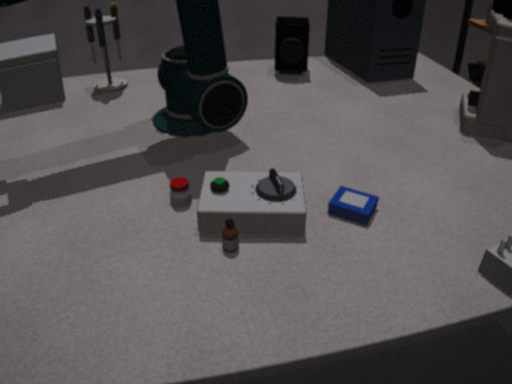

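The top view shows the dial at (227,204), the button at (282,217), the bottle at (281,163), the jar at (320,246) and the slide box at (152,195). The scene view confirms this layout. Next I'll localise these points and zoom in on the bar.

```bash
cat > h.py <<'E'
import cv2,numpy as np
def ray(c,px,z):
    K=np.array(c["camera_matrix"]);R=cv2.Rodrigues(np.array(c["rvec"]))[0];t=np.array(c["tvec"]).ravel()
    n=cv2.undistortPoints(np.array(px,float).reshape(-1,1,2),K,np.array(c["dist_coeffs"]))[:,0]
    d=np.c_[n,np.ones(len(n))]@R; o=-R.T@t
    return o+d*((z-o[2])/d[:,2])[:,None]
def proj(c,P):
    return cv2.projectPoints(np.array(P,float).reshape(-1,1,3),np.array(c["rvec"]),np.array(c["tvec"]),np.array(c["camera_matrix"]),np.array(c["dist_coeffs"]))[0][:,0]
def cen(m):
    n,l,s,c=cv2.connectedComponentsWithStats(m.astype(np.uint8)); i=1+np.argmax(s[1:,4]); return c[i],s[i,4]
def button(c,z=.092):
    h=cv2.cvtColor(c["frame"],cv2.COLOR_RGB2HSV)
    m=(h[...,0]>50)&(h[...,0]<80)&(h[...,1]>120)&(h[...,2]>50)
    p,a=cen(m);return p,a,ray(c,p,z)[0]
E
python3 - <<'E'
from h import *
for n in("top","scene"):
    c=dict(np.load(f"pics/{n}0.npz")); f=c["frame"]
    print(n,button(c))
    h=cv2.cvtColor(f,cv2.COLOR_RGB2HSV)
    for nm,lo,hi,z in(("red",0,6,.06),("blue",105,130,.034)):
        m=(h[...,0]>=lo)&(h[...,0]<=hi)&(h[...,1]>150)&(h[...,2]>60)
        p,a=cen(m);print(nm,p,a,ray(c,p,z)[0].round(4))
c=dict(np.load("pics/top0.npz"));f=c["frame"]
h=cv2.cvtColor(f,cv2.COLOR_RGB2HSV)
roi=np.zeros((384,512),bool);roi[155:265,185:315]=1
# box top outline
m=roi&(f.min(2)>150)
print("grey box",f[230,260],f[250,320],f[204,215])
# dots
d=(roi&(h[...,0]>100)&(h[...,0]<130)&(h[...,1]>60)).astype(np.uint8)
n,l,s,cc=cv2.connectedComponentsWithStats(d)
for i in range(1,n): print(s[i,4],cc[i].round(1),ray(c,cc[i],.07)[0].round(4))
cv2.imwrite("pics/crop0.png",cv2.resize(f[160:260,190:310,::-1],None,fx=6,fy=6,interpolation=cv2.INTER_CUBIC))
E
```

```text
top (array([281.71304348, 216.31304348]), np.int32(115), array([0.5642049 , 0.00879955, 0.092     ]))
red [319.9379562 245.9379562] 274 [ 0.4948 -0.0804  0.06  ]
blue [151.91251519 195.41798299] 823 [0.6232 0.3205 0.034 ]
scene (array([218.94117647, 180.58823529]), np.int32(51), array([0.55983755, 0.00881117, 0.092     ]))
red [178.48062016 182.15503876] 129 [ 0.4948 -0.0819  0.06  ]
blue [354.0083682  201.97698745] 478 [0.634  0.3192 0.034 ]
grey box [108 107 106] [111  36  33] [73 75 72]
1 [280. 160.] [0.6977 0.009  0.07  ]
1 [277. 163.] [0.6907 0.0162 0.07  ]
2 [226.  180.5] [0.6516 0.1365 0.07  ]
2 [238.5 183. ] [0.6451 0.1073 0.07  ]
2 [214.5 184. ] [0.6438 0.1637 0.07  ]
4 [247.5 191.5] [0.6247 0.0865 0.07  ]
1 [223. 197.] [0.6129 0.144  0.07  ]
1 [228. 202.] [0.601  0.1324 0.07  ]
2 [251.  203.5] [0.5965 0.0788 0.07  ]
1 [228. 204.] [0.5963 0.1325 0.07  ]
1 [224. 206.] [0.5918 0.1419 0.07  ]
2 [226.  211.5] [0.5788 0.1374 0.07  ]
1 [275. 211.] [0.578  0.0233 0.07  ]
1 [229. 212.] [0.5775 0.1304 0.07  ]
2 [227.5 214.5] [0.5718 0.134  0.07  ]
4 [248.5 215.5] [0.5686 0.0851 0.07  ]
1 [289. 215.] [ 0.568  -0.0091  0.07  ]
1 [226. 218.] [0.5637 0.1376 0.07  ]
1 [288. 221.] [ 0.5541 -0.0064  0.07  ]
5 [239.6 224.8] [0.5473 0.1061 0.07  ]
```

View pics/crop0.png

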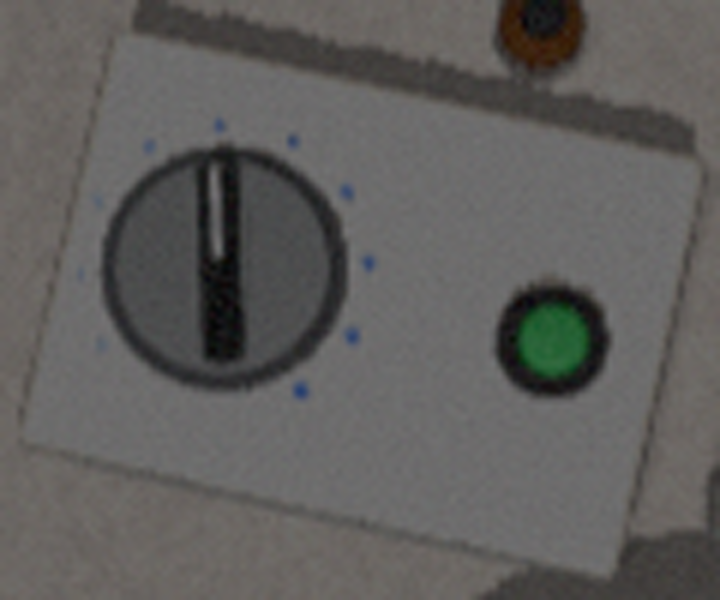

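The pointer (white line, crop (215,165)→(220,255)) stands at the fifth dot, crop (220,125). So it starts at click 4, and the target is the dot at crop (352,336). Next: fit the dial centre and box yaw, then approach.

Run:
```python
from h import *
from scipy.optimize import least_squares
c=dict(np.load("pics/top0.npz"))
px=np.array([(100,345),(82,273),(98,202),(149,147),(220,125),(293,142),(347,192),(369,264),(352,336),(301,391)])/6.+[190-.42,160-.42]
P=ray(c,px,.07)[:,:2]
th=lambda y:y+np.radians(135-30*np.arange(10))
f=lambda v:(v[:2]+v[2]*np.c_[np.cos(th(v[3])),np.sin(th(v[3]))]-P).ravel()
r=least_squares(f,[.6,.13,.05,-.2]);v=r.x;print("centre,R,yaw",v,np.degrees(v[3]),"rms",np.sqrt(np.mean(r.fun**2)))
b=button(c)[2][:2];print("dist btn",np.linalg.norm(b-v[:2]),"yaw from btn",np.degrees(np.arctan2(*(v[:2]-b)[::-1]))-90)
l=ray(c,np.array([(215,165),(220,255),(222,355)])/6.+[190-.42,160-.42],.108);print(l)
fr=c["frame"][165:245,195:265].astype(int) # bar: darkest pixels
m=np.zeros((384,512),np.uint8);m[165:245,195:265]=(fr.max(2)<45);p,a=cen(m);print("bar",a,ray(c,p,.106))
cs=dict(np.load("pics/scene0.npz"))
# disc: ellipse in scene view & depth check
d=c["depth"];R=cv2.Rodrigues(c["rvec"])[0];o=-R.T@c["tvec"].ravel()
for u,w in((215,204),(265,230),(282,217)):
    n=cv2.undistortPoints(np.array([[[u,w]]],float),c["camera_matrix"],c["dist_coeffs"])[0,0]
    print(u,w,o+R.T@(np.r_[n,1]*d[w,u]))
f=cs["frame"];cv2.imwrite("pics/crop_s0.png",cv2.resize(f[160:250,185:315,::-1],None,fx=6,fy=6,interpolation=cv2.INTER_CUBIC))
# predicted scene pixels in the crop, for checking
a=[[*v[:2],.084],[*b,.092]]; print("scene crop px",(proj(cs,a)-[185,160])*6+2.5)
```

```text
centre,R,yaw [ 0.59551083  0.13486426  0.05618537 -0.24439588] -14.00285223184387 rms 0.00023127017396342567
dist btn 0.12989370127721298 yaw from btn -13.946273351228626
[[0.63184329 0.13529075 0.108     ]
 [0.59775473 0.13378909 0.108     ]
 [0.56011687 0.13349141 0.108     ]]
bar 205 [[0.59597992 0.13363099 0.106     ]]
215 204 [0.59570277 0.16155521 0.08422965]
265 230 [0.5341873  0.04736915 0.07287691]
282 217 [0.56234092 0.00841003 0.097824  ]
scene crop px [[547.97705345 153.17180185]
 [207.91750572 132.04075006]]
```

View pics/crop_s0.png

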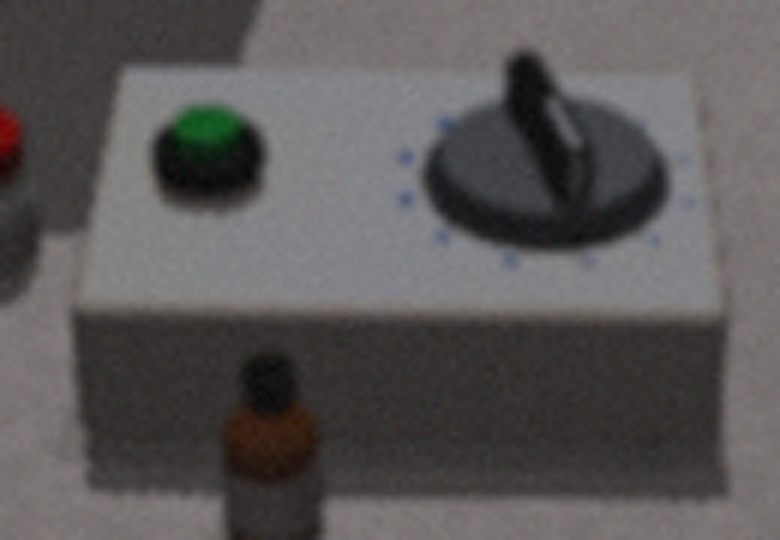

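The fit is good: button–dial distance is 129.9 mm (130 expected), disc depth is 84.2 mm, and both yaw estimates are about -14°. The pointer world angle is about 1°. Next: approach and touch the bar's +y side.

```bash
cat >> h.py <<'E'
C=np.array([.5955,.1345])
def pose(phi,off,z,r=.028):
    a=np.radians(phi);u=np.array([np.cos(a),np.sin(a)]);n=np.array([-u[1],u[0]])
    p=C+r*u+off*n
    R=np.array([[n[0],u[0],0],[n[1],u[1],0],[0,0,-1.]])
    return np.r_[p,z],R
E
python3 - <<'E'
from h import *
from rig import manip
p,R=pose(1,.034,.19);print(np.linalg.det(R))
for ph in(1,-60,-118):print(manip.inverse_kinematics(*pose(ph,.016,.092)))
manip.set_gripper(0.0,10)
manip.move_pose(p,R)
manip.movel(pose(1,.034,.092)[0],rate=.1)
manip.wait(.3)
F=lambda:np.mean([(manip.wait(.02),manip.state()["force"])[1] for _ in range(5)],0)
f0=F();print(manip.state()["t"],manip.state()["tcp_pos"],manip.state()["width"],f0)
for off in np.arange(.030,.0105,-.0015):
    manip.movel(pose(1,off,.092)[0],rate=.03);f=F()-f0
    print(round(off,4),f.round(2))
    if abs(f[1])>1.0:break
print(manip.state()["t"])
c=manip.capture("top");cv2.imwrite("pics/t1.png",cv2.resize(c["frame"][130:260,170:340,::-1],None,fx=4,fy=4,interpolation=cv2.INTER_CUBIC))
E
```

```text
1.0
[ 1.97912733e-01  1.04807462e-01  1.66161284e+00 -4.44089210e-16
  1.37517235e+00  1.80459441e-01]
[ 1.47271645e-01  9.04696047e-02  1.67703505e+00 -4.44089210e-16
  1.37408800e+00  1.19446920e+00]
[ 1.27649265e-01  2.78463038e-02  1.74253228e+00 -4.44089210e-16
  1.37121407e+00  2.18713778e+00]
6.2167 [0.62294419 0.16899568 0.09218781] 0.00047777184253368094 [ 0.34086678 -0.60135298  0.30401121]
0.03 [-0.51  0.32 -0.07]
0.0285 [-0.89  0.8  -0.22]
0.027 [-0.3   0.78 -0.3 ]
0.0255 [-0.24  0.81 -0.53]
0.024 [-0.44  0.86 -0.11]
0.0225 [-0.36  0.62 -0.39]
0.021 [-0.17  0.37  0.03]
0.0195 [-0.17  0.69 -0.51]
0.018 [ 0.2   0.92 -0.32]
0.0165 [-0.02  2.56 -0.4 ]
9.5833
```

Contact is at an offset of about 18 mm. Sweep to 80° of advance, which should snap to click 3, then check.

Run:
```python
from h import *
from rig import manip
for A in range(5,81,5):
    p,R=pose(1-A,.018,.092);manip.movel(p,R,rate=.03);s=manip.state()
    n=R[:,0];print(A,round(float(s["force"]@n),2),round(s["t"],2))
manip.wait(.3);print(manip.state()["force"]@R[:,0],manip.state()["tcp_pos"]-p)
ims=[]
for n in("top","scene"):
    f=manip.capture(n)["frame"]; f=f[155:255,185:315] if n=="top" else f[155:255,185:315]
    ims.append(cv2.resize(f[:,:,::-1],None,fx=3,fy=3,interpolation=cv2.INTER_CUBIC))
cv2.imwrite("pics/t2.png",np.hstack(ims))
```

```text
5 0.92 9.88
10 1.82 10.13
15 1.16 10.38
20 0.62 10.63
25 -0.59 10.88
30 -0.62 11.13
35 1.4 11.38
40 2.91 11.63
45 0.67 11.88
50 0.73 12.13
55 -0.3 12.38
60 -0.17 12.63
65 0.9 12.88
70 2.65 13.13
75 1.56 13.38
80 0.49 13.63
-1.0619652786487626 [-1.43437520e-05  7.59760139e-05 -6.40263506e-05]
```

View pics/t2.png

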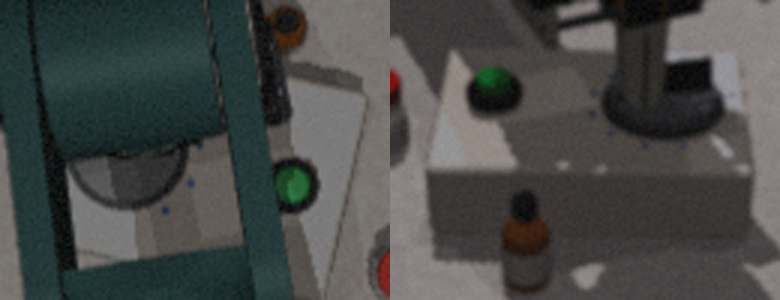

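The arm hides most of the dial, with the finger at about (640,80) in the scene half. The force shows three cycles (peaks near 10, 40 and 70°), so it rests at click 3. Finish the fourth click, back off, rise and look.

Run:
```python
from h import *
from rig import manip
for A in (85,90,95,100,104,108,111):
    p,R=pose(1-A,.018,.092);manip.movel(p,R,rate=.03);s=manip.state()
    print(A,round(float(s["force"]@R[:,0]),2),round(s["t"],2))
manip.wait(.3);print(manip.state()["force"]@R[:,0])
manip.movel(pose(1-111,.03,.092)[0],rate=.05)
manip.movel(pose(1-111,.03,.18)[0],rate=.15)
manip.movel([.45,-.12,.2],rate=.25)
c=manip.capture("top");np.savez("pics/top3.npz",**c)
cv2.imwrite("pics/t3.png",cv2.resize(c["frame"][160:260,190:310,::-1],None,fx=6,fy=6,interpolation=cv2.INTER_CUBIC))
print(manip.state()["t"])
```

```text
85 0.39 14.28
90 0.05 14.53
95 0.08 14.78
100 0.95 15.03
104 2.42 15.28
108 0.65 15.53
111 0.86 15.78
-0.1409851016278654
18.5
```

View pics/t3.png

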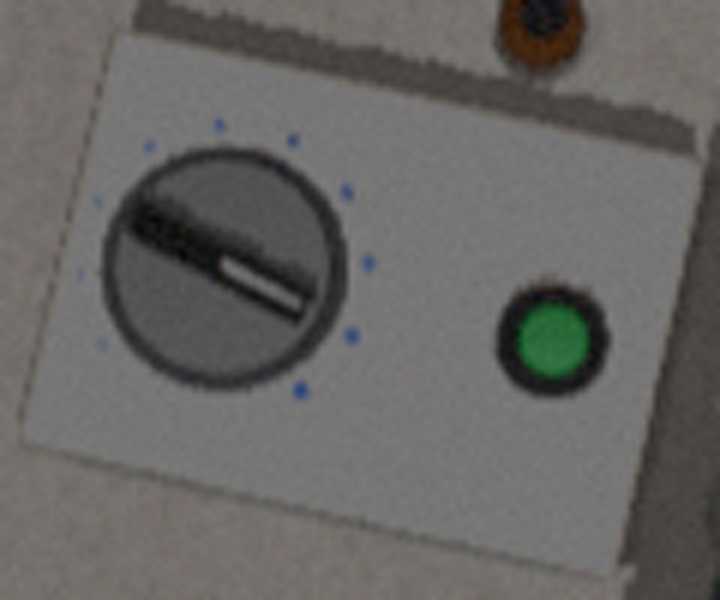

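The pointer line, crop (225,262)→(300,303), aims at the target dot (352,336), four clicks up. Now press the button.

Run:
```python
from h import *
from rig import manip
b=[.5640,.0085]
manip.movel([*b,.15],rate=.2);manip.movel([*b,.096],rate=.08);manip.wait(.2)
f0=np.mean([(manip.wait(.02),manip.state()["force"][2])[1] for _ in range(5)])
for z in np.arange(.092,.0835,-.001):
    manip.movel([*b,z],rate=.02);manip.wait(.06)
    s=manip.state();f=s["force"][2]-f0;print(round(z,4),s["tcp_pos"][2].round(4),f.round(2))
    if f>9:break
manip.wait(.2)
manip.movel([*b,.1],rate=.05);manip.movel([*b,.17],rate=.15);manip.movel([.45,-.12,.2],rate=.25)
c=manip.capture("top");print(manip.state()["t"],button(c))
g=dict(np.load("pics/top0.npz"));h=cv2.cvtColor(c["frame"],cv2.COLOR_RGB2HSV)
m=(h[...,0]>=105)&(h[...,0]<=130)&(h[...,1]>150)&(h[...,2]>60);print("blue",cen(m))
cv2.imwrite("pics/t4.png",cv2.resize(c["frame"][140:280,120:350,::-1],None,fx=3,fy=3,interpolation=cv2.INTER_CUBIC))
```

```text
0.092 0.0922 3.57
0.091 0.0911 3.17
0.09 0.0902 4.94
0.089 0.0901 13.29
24.0667 (array([281.68067227, 216.3697479 ]), np.int32(119), array([0.56407694, 0.0088761 , 0.092     ]))
blue (array([152.0362757 , 195.55743652]), np.int32(827))
```

View pics/t4.png

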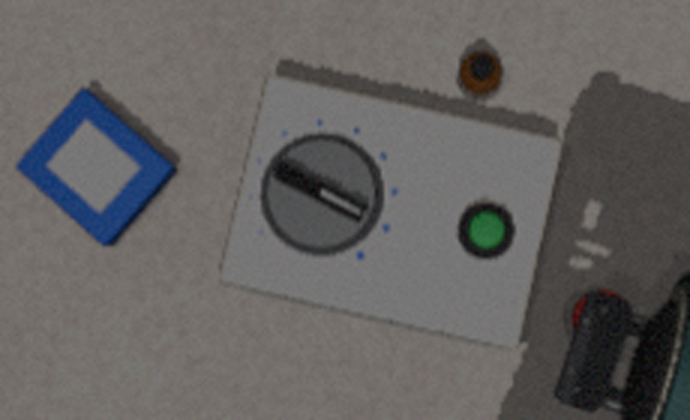

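The picture shows the dial still at the target dot (crop (385,227)), the button up and the bystanders unmoved; the jar is partly under the gripper. The button bottomed at z≈0.090, higher than expected, so I'll press again from higher up to confirm about 6 mm of travel.

Run:
```python
from h import *
from rig import manip
b=[.5640,.0085]
manip.movel([*b,.15],rate=.25);manip.movel([*b,.104],rate=.12);manip.wait(.15)
def F(n=8):return np.mean([(manip.wait(.01),manip.state()["force"][2])[1] for _ in range(n)])
f0=F()
for z in np.arange(.102,.085,-.001):
    manip.movel([*b,z],rate=.02);f=F()-f0
    print(round(z,4),manip.state()["tcp_pos"][2].round(4),f.round(2))
    if f>15:break
manip.wait(.2)
manip.movel([*b,.104],rate=.05);manip.movel([*b,.17],rate=.15);manip.movel([.47,.0,.3],rate=.25)
c=manip.capture("top");s=manip.state();print(s["t"],s["force"])
h=cv2.cvtColor(c["frame"],cv2.COLOR_RGB2HSV)
m=(h[...,0]<=6)&(h[...,1]>150)&(h[...,2]>40);print("red",cen(m))
cs=manip.capture("scene");h=cv2.cvtColor(cs["frame"],cv2.COLOR_RGB2HSV)
m=(h[...,0]<=6)&(h[...,1]>150)&(h[...,2]>60);print("red scene",cen(m),button(cs))
```

```text
0.102 0.102 0.21
0.101 0.101 0.44
0.1 0.1 0.2
0.099 0.099 0.39
0.098 0.098 0.06
0.097 0.097 0.2
0.096 0.0961 1.73
0.095 0.0951 2.32
0.094 0.0941 2.7
0.093 0.0931 3.32
0.092 0.0921 3.7
0.091 0.091 4.4
0.09 0.0902 6.68
0.089 0.0901 15.75
32.2 [-0.31440749  0.56795782 -0.97126808]Traceback (most recent call last):
  File "<stdin>", line 15, in <module>
  File "h.py", line 10, in cen
    n,l,s,c=cv2.connectedComponentsWithStats(m.astype(np.uint8)); i=1+np.argmax(s[1:,4]); return c[i],s[i,4]
                                                                      ~~~~~~~~~^^^^^^^^^
    return _wrapfunc(a, 'argmax', axis=axis, out=out, **kwds)
    return bound(*args, **kwds)
ValueError: attempt to get argmax of an empty sequence
```

Contact began at 0.0963 and the hard stop was at 0.0902, so the button travelled its full 6 mm. The arm is clear of everything, so I'm handing in.

```bash
python3 -c "
from rig import manip
print(manip.close_job())"
```

```text
the job is handed in; nothing more can be done
None
```

I turned the dial up exactly four clicks (confirmed in the picture), pressed the green button fully down (about 6 mm, twice) and released it, left the slide box, bottle and jar untouched, and handed the job in; no verdict came back.

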